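Raise the slide rack out of its carton with the cam lever and hold it up

TASK

Get the microscope slides ready to be picked: first swing both carton flaps outward, well past upright, so that the carton is open, then turn the red-handled cam lever up to its highest lift point (lever straight up), which raises the slide rack out of the carton. The lever springs back, so finish while still holding its red grip there, with the rack up. Do not touch the rack or the slides, and leave the bottle, the dish and the small box where they are.

Things in the scene. Friction and masses are not known exactly. Their poses are not given: they have to be found in the camera images.
- stand: Fixed slide dispenser: pale blue-grey stand (foot 180 x 190 mm, 12 high; housing 98 (x) by 150 (y), top 125 high) with an open brown carton on it, 100 (x) by 149 (y) outside, walls 4, rim 200 mm above the bench. Origin on the bench under the carton's centre; z up; -x is the front with the lever, towards the robot (yaw up to 0.35 rad); +y is the left flap's side.
- flap_left (a joint): Left flap, 92 (x) by 48 mm, 4 thick, blue strip at its free edge. Hinge along stand x at y = +72.5, z = 202 mm. 0 = level over the carton, 1.571 = upright, grows outward to a stop at 2.8. Starts at 0.6 to 1.1: edge 27 mm or more above the hinge, 60 mm or more free between the flaps. Stays where left; about 0.5 N at the edge moves it.
- flap_right (a joint): Right carton flap, the mirror image of the left one: hinged at stand y = -72.5 mm, z = 202 mm; same sizes, values and stiffness.
- flap_left_edge (a point): Middle of the free edge of the left flap, 48 mm from its hinge. To open the flap, push up and outward from beneath it, round its hinge: a purely sideways push on the edge of a low flap can jam against the hinge.
- flap_right_edge (a point): Middle of the free edge of the right flap, 48 mm from its hinge; as for the left one.
- lever (a joint): Cam lever on the stand's front, on a shaft along the stand's x at y = 0, 65 mm above the bench. 0 = level, pointing to the stand's +y (rest, on a stop); 1.571 = straight up, the highest lift, rack 34 mm higher; past that, to 2.2, the rack sinks again. Let go, it springs back to 0; 2 to 5 N at the grip moves it.
- lever_grip: Red round grip, 16 mm diameter, 56 long, along the stand's x from x = -82 to -138 mm, 85 mm from the shaft axis; the flat arm (x = -74 to -82) joins its rear end, the front end is free. Origin on its centre line at stand x = -112, y = 85 cos(a), z = 65 + 85 sin(a) mm at lever value a. It spins freely on its pin, so a hand holding it need not turn with the lever.
- rack: Loose white slide rack, 82 x 126 mm, 55 mm tall with the glass slides that stand in it, 0.22 kg. It lies in the carton on the lift plate that the lever drives. Origin under its centre, 130 mm above the bench with the lever at rest (top of the slides 15 mm below the carton's rim), 164 mm with the lever at its highest lift.
- oil_bottle: Loose amber bottle, 34 mm in diameter, 75 mm tall, black cap, origin under its centre. A bystander.
- dish: Loose white round dish, 70 mm in diameter, 22 mm tall, origin under its centre. A bystander.
- cover_box: Loose small white box with a blue band, 55 x 55 x 28 mm, origin under its centre. A bystander.
Not all that is in view belongs to the job. There is more than one size of the rack; the job needs the middle-sized.

How it is judged:
By the outcome, as a careful person would: the job done as asked, in the order asked, and still so for the second after the job is handed in, while the arm keeps its last pose, push and grip.
It also fails if it takes over 62 s, if anything falls off the work surface, if the arm or the gripper's body presses on something with over 40 N, if the wrist force passes 120 N, or if a joint passes its speed limit or range.

ROBOT

A 6-joint arm with a two-finger parallel gripper is mounted at the origin on the work surface. World frame = base frame: x ahead of the robot, y to its left, z up, the work surface at z = 0. Lengths are in mm, angles in rad, forces in N, time in s.
With the tool pointing down it reaches from about 400 to 825 mm from the base axis. Payload 7 kg.
Tool frame: the origin (TCP) lies midway between the tips of the shut fingers; the grasp point (between the pads) lies 19 mm behind it; z points along the fingers, y is the direction in which the jaws open and shut (so a half turn about z gives the same grasp; the last joint's range is limited). The gripper opens to 88 mm and grips with 3 to 60 N. Pads are 19 mm wide; open, the fingers measure 130 mm over their backs; the gripper's body (78 mm by 193 mm) begins 47 mm behind the grasp point.
Start: joints at [1.564, 0.359, 0.012, 0, -1.224, -0.288], TCP at [196.129, 645.855, 226.561] pointing down, gripper open.
Joint ranges: [-3.07, 3.07], [-1.43, 2.12], [-1.02, 1.25], [-3.03, 1.67], [-3.05, -0], [-3.03, 3.03]. Speed limits (rad/s): [2.39, 2.39, 3.01, 3.14, 3.14, 3.14].

INTERFACE

Orientations are given as a rotation vector (axis times angle).
In Python, from rig import ctrl gives the robot as it stands. Calls block until the motion is done:
- ctrl.movep(position, orientation): joint-space move of the TCP to a pose.
- ctrl.move_l(position, max_speed=150, orientation=None, max_force=None): straight line of the TCP; orientation=None keeps the orientation; max_speed is the mean speed in mm/s. With max_force (N) it stops when the force on the tool has changed by that much, and returns True; else False.
- ctrl.movej(angles): joint-space move.
- ctrl.command_gripper(opening, grip_force=None): finger opening in mm; grip_force is the grip in N (None keeps the last); returns when the fingers have stopped.
- ctrl.wait(seconds).
- ctrl.ik(position, orientation): joint angles nearest the present ones, or None.
- ctrl.grab_frame(name): name is "scene" or "side" or "wrist"; returns the picture (480x640x3 uint8, red, green, blue); there is no depth.
- ctrl.camera_model(name): a dict with "K" (3x3 intrinsics, pixels), "k1" (the pictures are not rectified: a ray, as slopes to the right and down, at radius r is drawn at 1 + k1 r^2 times it, then the intrinsics apply), "world_to_cam" (4x4, takes a point from world to camera coordinates). Camera axes: x right, y up, looking along -z (the intrinsics and any distortion apply to the point x, -y, -z); pixel columns grow to the right and rows downward; lengths in mm; the calibration is good to about 2 mm. A picture is of the moment at which its call begins: read the wrist's pose just before it. camera_model takes no time and is no camera call; for the wrist camera it gives the pose at the moment of the call.
A pose or a line that the arm cannot do raises ctrl.MotionError and nothing moves.
- ctrl.hand_in(): hands the job in, once; it reports no verdict.
Readings, each from a call of its own:
- ctrl.read_time_s(): time.
- ctrl.read_joints(): joint angles.
- ctrl.read_qvel(): joint speeds.
- ctrl.read_tau(): joint torques, N m.
- ctrl.read_eef_pos(): TCP position.
- ctrl.read_tool_rot(): TCP orientation.
- ctrl.read_ft_force(): force on the tool from outside, world axes, zero at the start.
- ctrl.read_moment(): the same for the moment, N m.
- ctrl.read_finger_gap(): finger opening in mm.
Only numpy, scipy, OpenCV 4.12 (cv2) and the standard library are available. Lean on these libraries where they do the work, as an engineer would, in place of code of your own. Each camera call takes 0.05 s, during which the arm holds its last target.

## Working session

There is one attempt and no reset: what is moved stays moved. The work goes in short steps, each a Python script; the robot and the scene stay as the last script left them, time stands still between calls to the robot, and variables do not carry over. Pictures are saved under pics/ and viewed, and the job is handed in when it is done.

```bash
ls; mkdir -p pics
python3 - <<'E'
from rig import ctrl
import cv2
for n in("scene","side","wrist"):
    cm=ctrl.camera_model(n); im=ctrl.grab_frame(n)
    cv2.imwrite(f"pics/{n}0.png",im[:,:,::-1]); print(n,cm)
print(ctrl.read_time_s(),ctrl.read_tool_rot(),ctrl.read_finger_gap())
E
```

```text
pics
scene {'K': array([[528.40140056,   0.        , 316.05466731],
       [  0.        , 528.40140056, 246.02380815],
       [  0.        ,   0.        ,   1.        ]]), 'k1': -0.10252543848642266, 'world_to_cam': array([[ 7.54235357e-01,  6.56579224e-01,  5.72266328e-03,
        -4.92700830e+02],
       [-4.06777122e-01,  4.60401952e-01,  7.89026245e-01,
         9.33728946e+01],
       [ 5.15423515e-01, -5.97439340e-01,  6.14332838e-01,
        -1.33885610e+03],
       [ 0.00000000e+00,  0.00000000e+00,  0.00000000e+00,
         1.00000000e+00]])}
side {'K': array([[490.97081427,   0.        , 315.41618463],
       [  0.        , 490.97081427, 244.11063392],
       [  0.        ,   0.        ,   1.        ]]), 'k1': -0.1272502597800022, 'world_to_cam': array([[ 8.88342547e-01, -4.59153375e-01,  5.06924897e-03,
        -4.83550941e+02],
       [ 2.97798388e-01,  5.84495555e-01,  7.54772194e-01,
        -3.07492198e+02],
       [-3.49519154e-01, -6.68986639e-01,  6.55967406e-01,
        -8.73910224e+02],
       [ 0.00000000e+00,  0.00000000e+00,  0.00000000e+00,
         1.00000000e+00]])}
wrist {'K': array([[333.84482808,   0.        , 315.0815802 ],
       [  0.        , 333.84482808, 240.39517652],
       [  0.        ,   0.        ,   1.        ]]), 'k1': -0.04130660866517316, 'world_to_cam': array([[-2.90061210e-01, -9.57007804e-01,  7.46374463e-04,
         6.75711508e+02],
       [ 9.10699191e-01, -2.76264950e-01, -3.07090640e-01,
         3.69474273e+01],
       [ 2.94094336e-01, -8.83953600e-02,  9.51679979e-01,
        -3.91800598e+02],
       [ 0.00000000e+00,  0.00000000e+00,  0.00000000e+00,
         1.00000000e+00]])}
0.15 [ 3.10622245e+00 -4.61412372e-01 -1.19757672e-04] 87.76972970683414
```

View pics/scene0.png

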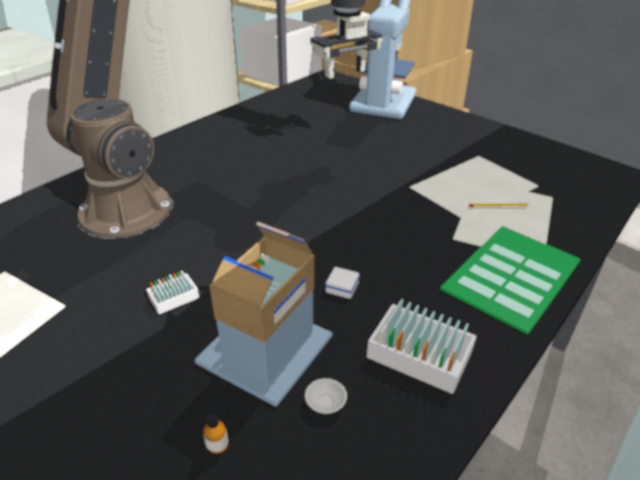

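View pics/side0.png

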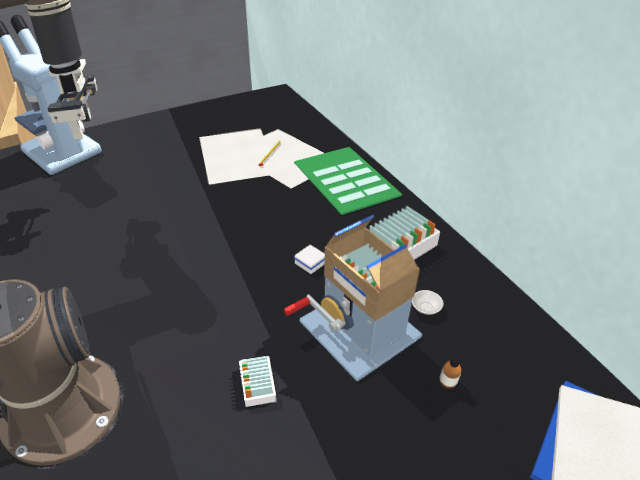

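View pics/wrist0.png

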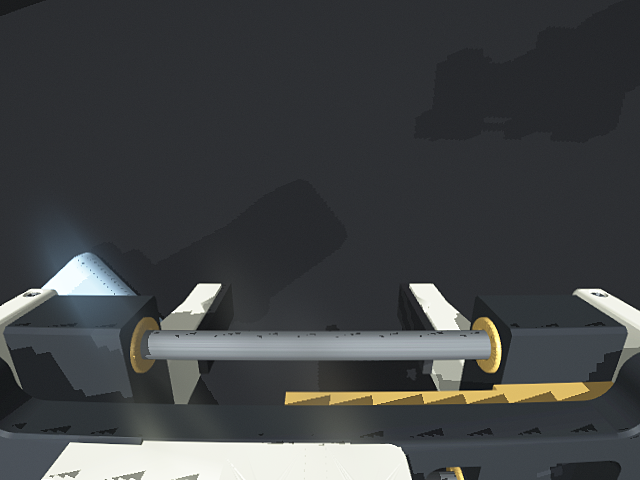

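The job's rack is the one in the carton (scene ~(270,265)). The rack at scene (173,291) is smaller, the one at (422,345) is larger, and both stand on the bench. Next I'll enlarge crops to measure the stand pose.

Run:
```python
import cv2
a=cv2.imread("pics/scene0.png")[210:410,180:360]; cv2.imwrite("pics/scA.png",cv2.resize(a,None,fx=3,fy=3,interpolation=cv2.INTER_CUBIC)[:600])
a=cv2.imread("pics/side0.png")[205:385,275:455]; cv2.imwrite("pics/siA.png",cv2.resize(a,None,fx=3.3333,fy=3.3333,interpolation=cv2.INTER_CUBIC))
```

```text
(no output)
```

View pics/scA.png

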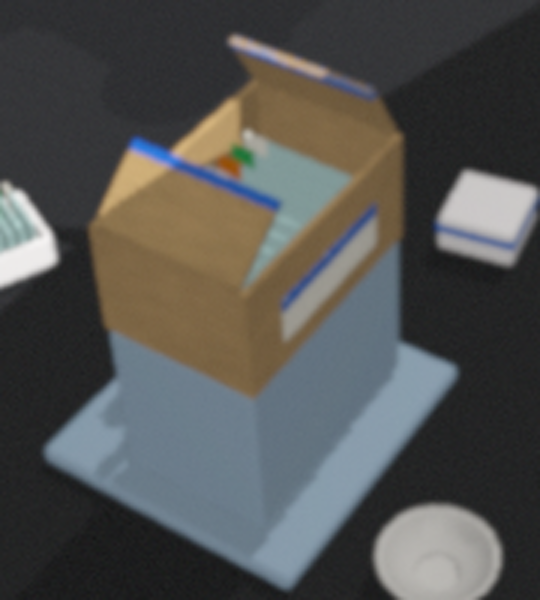

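View pics/siA.png

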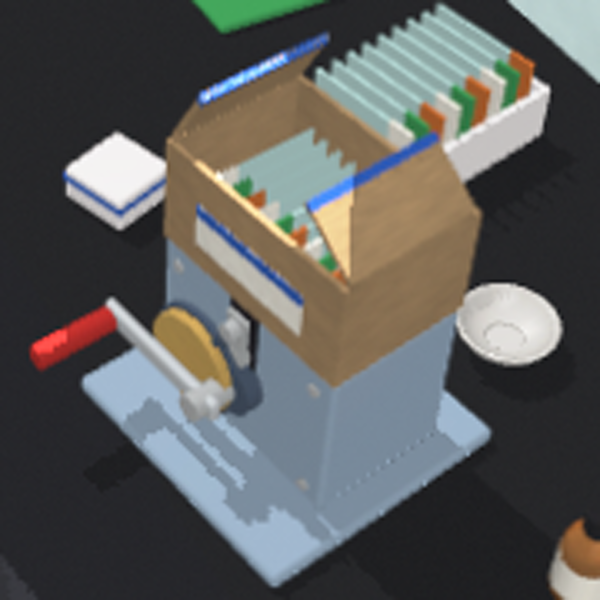

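```bash
cat > h.py <<'E'
from rig import ctrl
import numpy as np, cv2
from scipy.optimize import least_squares
from scipy.spatial.transform import Rotation as R
def proj(cm,p):
    p=np.atleast_2d(p); q=(cm["world_to_cam"]@np.c_[p,np.ones(len(p))].T).T
    s=np.c_[q[:,0],-q[:,1]]/(-q[:,2:3]); r2=(s**2).sum(1,keepdims=True)
    s=s*(1+cm["k1"]*r2); K=cm["K"]; return s*[K[0,0],K[1,1]]+[K[0,2],K[1,2]]
def S(pose,p):
    x,y,t=pose; c,s=np.cos(t),np.sin(t); p=np.atleast_2d(p)
    return p@np.array([[c,-s,0],[s,c,0],[0,0,1]]).T+[x,y,0]
def flap(side,a,x,r=48): return [x,side*(72.5-r*np.cos(a)),202+r*np.sin(a)]
def save(n,f,crop=None,k=1):
    im=ctrl.grab_frame(n)[:,:,::-1]
    if crop: im=im[crop[1]:crop[3],crop[0]:crop[2]]
    cv2.imwrite("pics/"+f,cv2.resize(im,None,fx=k,fy=k,interpolation=cv2.INTER_CUBIC))
E
cat > fit.py <<'E'
from h import *
sc=lambda u,v:(180+u/3,210+v/3)
si=lambda u,v:(275+u*.3,205+v*.3)
C={n:ctrl.camera_model(n) for n in("scene","side")}
obs=[("scene",sc(92,228),lambda q:[-50,-74.5,200]),("scene",sc(246,293),lambda q:[50,-74.5,200]),("scene",sc(402,138),lambda q:[50,74.5,200]),
("side",si(167,140),lambda q:[-50,74.5,200]),("side",si(345,290),lambda q:[-50,-74.5,200]),("side",si(480,215),lambda q:[50,-74.5,200]),
("side",si(40,358),lambda q:[-138,85,65]),("side",si(113,318),lambda q:[-82,85,65]),
("scene",sc(47,455),lambda q:[-90+q[5],-95,8]),("scene",sc(290,587),lambda q:[90+q[5],-95,5]),("scene",sc(457,372),lambda q:[90+q[5],95,8]),
("side",si(85,383),lambda q:[-90+q[5],95,8]),("side",si(275,583),lambda q:[-90+q[5],-95,5]),("side",si(490,435),lambda q:[90+q[5],-95,8]),
("side",si(202,98),lambda q:flap(1,q[3],-46)),("side",si(328,38),lambda q:flap(1,q[3],46)),
("side",si(310,205),lambda q:flap(-1,q[4],-46)),("side",si(437,138),lambda q:flap(-1,q[4],46)),
("scene",sc(232,40),lambda q:flap(1,q[3],-46)),("scene",sc(375,95),lambda q:flap(1,q[3],46)),
("scene",sc(133,143),lambda q:flap(-1,q[4],-46)),("scene",sc(279,206),lambda q:flap(-1,q[4],46))]
def f(q): return np.concatenate([(proj(C[n],S(q[:3],p(q)))[0]-o) for n,o,p in obs])
r=least_squares(f,[550,50,0,.8,.8,0],loss="soft_l1")
print(r.x); print(f(r.x).reshape(-1,2).round(1).tolist())
for n in C: print(n,(-C[n]["world_to_cam"][:3,:3].T@C[n]["world_to_cam"][:3,3]).round())
E
python3 fit.py
```

```text
[ 6.14977779e+02 -8.66387099e+01  1.74102047e-01  1.08707216e+00
  7.03264317e-01 -1.00108280e+01]
[[-1.4, -0.2], [-0.4, 2.1], [0.0, -0.4], [0.2, -0.4], [1.0, 0.8], [1.1, -1.3], [-0.9, -0.1], [-0.3, -0.6], [-2.0, -0.1], [-0.4, 1.5], [0.5, -0.1], [-1.4, -0.9], [0.2, 1.0], [1.5, -1.0], [0.3, -0.2], [0.5, -1.0], [-0.4, -1.2], [-0.4, -2.4], [-0.5, 0.1], [-1.0, -0.6], [0.4, -0.8], [0.3, -1.4]]
scene [1100. -519.  752.]
side [ 216. -627.  808.]
```

```bash
cat >> h.py <<'E'
P=np.array([615.0,-86.6,0.174])
def ori(yaw):  # tool down, jaw (tool y) along world yaw
    y=np.array([np.cos(yaw),np.sin(yaw),0]); z=np.array([0,0,-1.]); x=np.cross(y,z)
    return R.from_matrix(np.c_[x,y,z]).as_rotvec()
E
python3 - <<'E'
from h import *
# bench objects
def bench(n,uv,z):
    cm=ctrl.camera_model(n)
    return least_squares(lambda p:proj(cm,[p[0],p[1],z])[0]-uv,[600,0]).x.round()
for nm,n,uv,z in [("smallrack","side",(257,381),12),("smallrack","scene",(173,291),12),("box","side",(311,259),14),("box","scene",(342,284),14),("dish","side",(427,303),12),("bottle","side",(451,375),35),("big","side",(405,235),25)]:
    print(nm,bench(n,uv,z))
cm=ctrl.camera_model("wrist"); M=cm["world_to_cam"]; c=-M[:3,:3].T@M[:3,3]
print("cam in tool",R.from_rotvec(ctrl.read_tool_rot()).inv().apply(c-ctrl.read_eef_pos()))
for nm,p,yaw in [("flap",[0,7,300],P[2]),("flap",[0,7,205],P[2]),("L",[0,95,220],P[2]),("R",[0,-100,220],P[2]),("g0",[-112,85,46],P[2]+np.pi/2),("g0",[-112,85,150],P[2]+np.pi/2),("g1",[-112,0,131],P[2]+np.pi/2)]:
    for k in(0,np.pi):
        q=ctrl.ik(S(P,p)[0],ori(yaw+k)); print(nm,p,round(k,1),None if q is None else np.round(q,2))
E
```

```text
smallrack [ 361. -115.]
smallrack [ 357. -110.]
box [604. 139.]
box [606. 137.]
dish [ 767. -101.]
bottle [ 682. -285.]
big [848. 101.]
cam in tool [  84.79572164   -1.26527871 -157.98757736]
flap [0, 7, 300] 0 None
flap [0, 7, 300] 3.1 [ 0.19  0.23 -0.    0.   -1.34 -0.01]
flap [0, 7, 205] 0 None
flap [0, 7, 205] 3.1 [ 0.19  0.28 -0.15  0.   -1.14 -0.01]
L [0, 95, 220] 0 [ 0.34  0.24 -0.17  0.   -1.16  2.98]
L [0, 95, 220] 3.1 [ 0.34  0.24 -0.17  0.   -1.16 -0.16]
R [0, -100, 220] 0 [ 0.01  0.34 -0.04  0.   -1.2  -2.98]
R [0, -100, 220] 3.1 [ 0.01  0.34 -0.04  0.   -1.2   0.16]
g0 [-112, 85, 46] 0 [ 0.36  0.26 -0.62 -0.   -0.69 -1.75]
g0 [-112, 85, 46] 3.1 [ 0.36  0.26 -0.62  0.   -0.69  1.39]
g0 [-112, 85, 150] 0 [ 0.36  0.12 -0.49  0.   -0.95 -1.75]
g0 [-112, 85, 150] 3.1 [ 0.36  0.12 -0.49  0.   -0.95  1.39]
g1 [-112, 0, 131] 0 [ 0.17  0.18 -0.47  0.   -0.92 -1.57]
g1 [-112, 0, 131] 3.1 [ 0.17  0.18 -0.47  0.   -0.92  1.57]
```

Run:
```python
from h import *
o=ori(P[2]+np.pi)
p0=ctrl.read_eef_pos(); ctrl.move_l([p0[0],p0[1],320],200)
ctrl.command_gripper(0)
ctrl.movep(S(P,[0,7,320])[0],o)
print(ctrl.read_time_s(),ctrl.read_finger_gap(),ctrl.read_ft_force())
print(ctrl.move_l(S(P,[0,7,240])[0],150,max_force=10))
save("side","s1.png",(200,150,500,375),2.6); save("scene","c1.png",(150,150,450,375),2.6)
```

```text
5.1333 0.3133034714217107 [ 0.1054234  -0.2138756  -0.40186643]
False
```

View pics/s1.png

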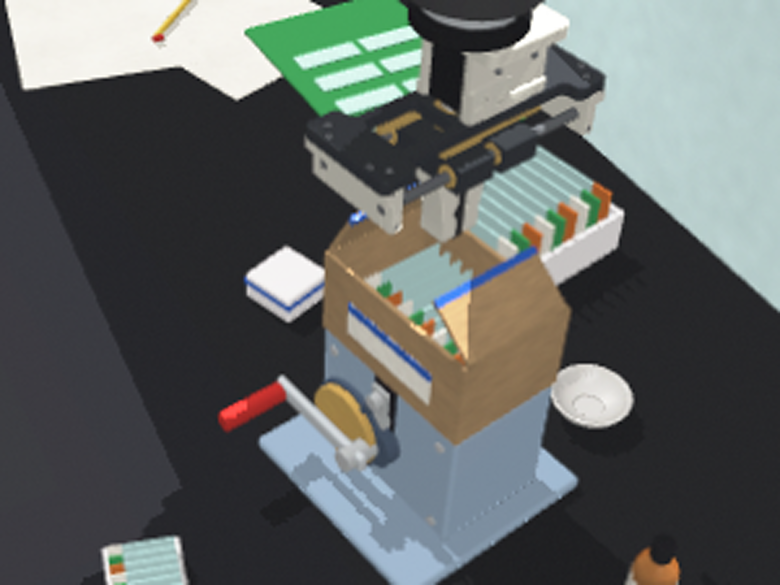

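View pics/c1.png

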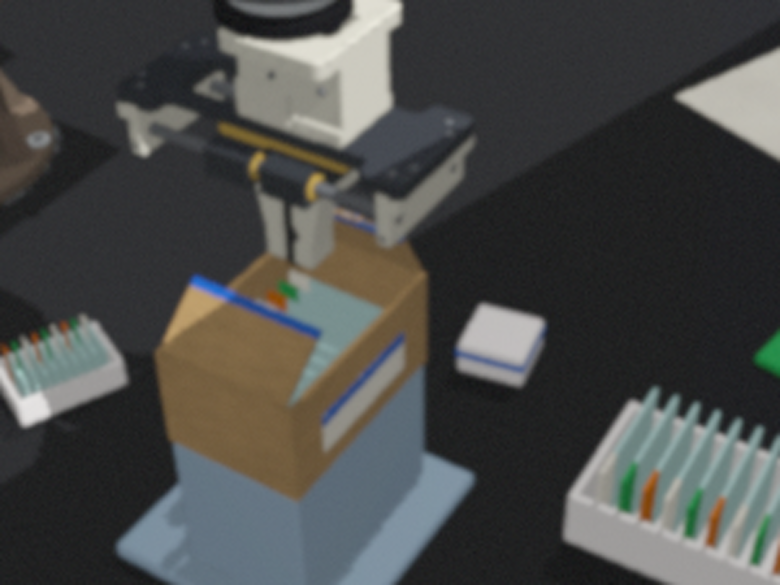

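Both views show the shut fingers between the flaps (side crop ~(445,215), scene crop ~(300,230)), above the slides. I'll open the left flap first, then the right.

Run:
```python
from h import *
def go(y,z,v=60,f=15):
    r=ctrl.move_l(S(P,[0,y,z])[0],v,max_force=f); print(y,z,r,ctrl.read_ft_force().round(1),round(ctrl.read_time_s(),1))
go(7,214,100)
go(34,214,100)
for y,z in [(48,219),(62,223),(80,222),(95,220)]: go(y,z)
save("side","s2.png",(200,150,500,375),2.6); save("scene","c2.png",(150,150,450,375),2.6)
```

```text
7 214 False [-0.1 -0.   0.4] 6.3
34 214 False [-0.1 -1.   0.9] 6.7
48 219 False [-0.8 -0.3 -0.6] 7.1
62 223 False [ 0.5 -0.6 -0.5] 7.5
80 222 False [0.4 0.  0. ] 8.0
95 220 False [-0.1 -0.6  0.4] 8.4
```

View pics/c2.png

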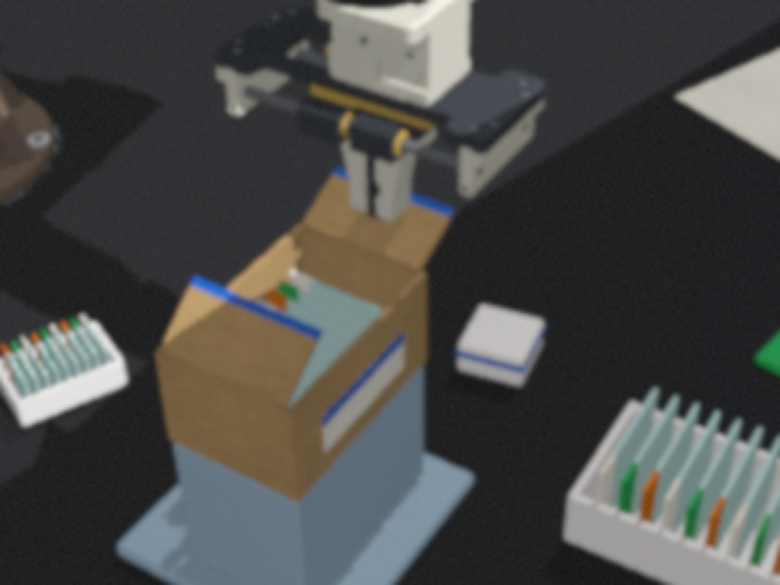

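View pics/s2.png

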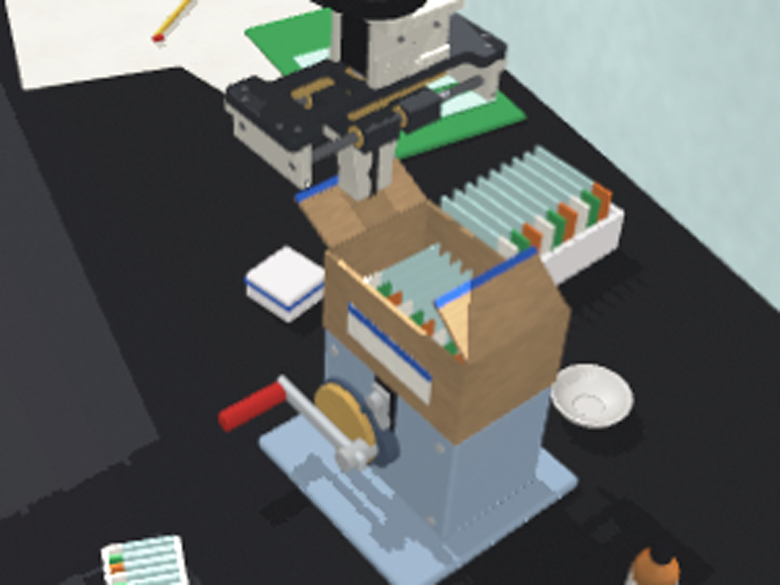

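The left flap is swung well outward (blue edge at scene crop (340,175)-(450,212)). Next is the right flap.

Run:
```python
from h import *
def go(y,z,v=60,f=15):
    r=ctrl.move_l(S(P,[0,y,z])[0],v,max_force=f); print(y,z,r,ctrl.read_ft_force().round(1),round(ctrl.read_time_s(),1))
go(60,232,120); go(0,225,120); go(-12,205,80)
for a in np.linspace(.66,1.57,6): go(-(72.5-48*np.cos(a)-10),202+48*np.sin(a)-28)
for y,z in [(-80,222),(-97,220)]: go(y,z)
save("side","s3.png",(200,150,500,375),2.6); save("scene","c3.png",(150,150,450,375),2.6)
```

```text
60 232 False [ 0.1 -0.2  0.4] 8.9
0 225 False [-0.2 -0.4 -0.7] 9.6
-12 205 False [ 0.6 -0.3  0.9] 10.0
-24.580372888126476 203.42960889472482 True [0.7 2.3 1.6] 10.3
-30.533334127887187 209.80687466144872 False [-0.2  0.5 -0.6] 10.6
-37.54223961611346 215.00134383920243 False [ 0.7 -0.2 -0. ] 10.9
-45.375566507478226 218.84142925420863 False [-0.1 -0.4  0.1] 11.2
-53.77455911847108 221.20028264134595 False [-0.4  0.  -0.3] 11.5
-62.4617763178848 221.99998478072806 False [-0.3 -0.3 -0.5] 11.8
-80 222 False [-0.4 -1.   0. ] 12.2
-97 220 False [-0.1  0.1 -0.3] 12.7
```

View pics/c3.png

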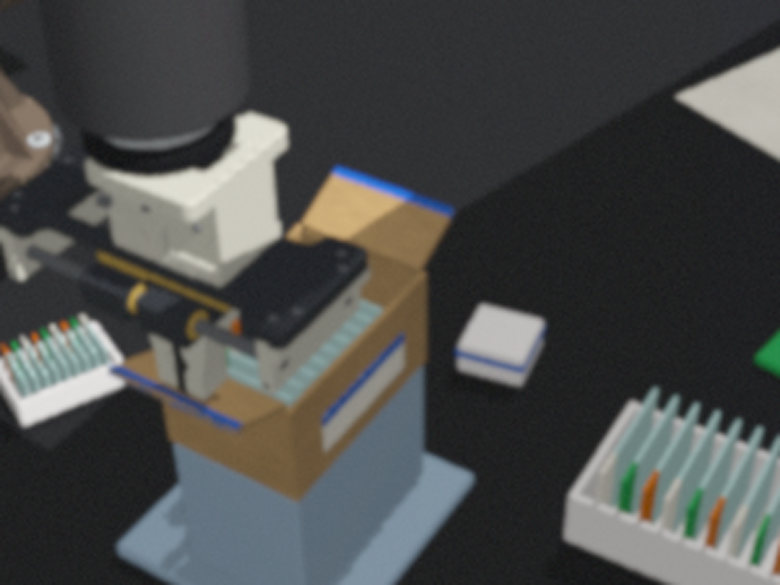

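View pics/s3.png

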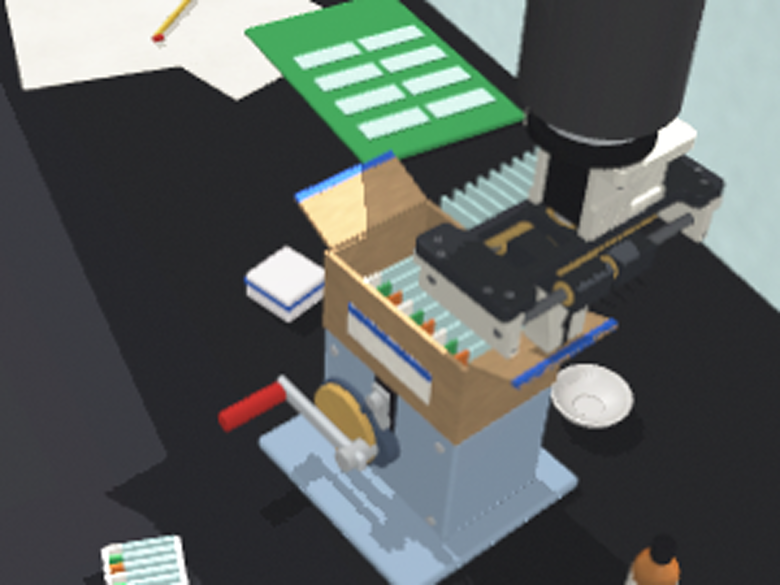

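Both flaps are open (right edge at side crop (515,385)-(615,322)). Next I'll go to the lever grip, with the camera on the robot side.

Run:
```python
from h import *
p=ctrl.read_eef_pos(); ctrl.move_l([p[0],p[1],330],200)
ctrl.movep(S(P,[-114,85,330])[0],ori(P[2]+np.pi/2)); ctrl.command_gripper(55)
print(ctrl.move_l(S(P,[-114,85,110])[0],200,max_force=15),ctrl.read_time_s(),ctrl.read_ft_force())
save("side","s4.png",(200,150,500,375),2.6); save("wrist","w4.png"); 
cm=ctrl.camera_model("wrist"); print(proj(cm,S(P,[[-138,85,65],[-82,85,65]])))
```

```text
False 17.425 [ 0.43162587  0.61885246 -0.18123113]
[[313.69340329 227.59524476]
 [313.74024954 306.07978168]]
```

View pics/s4.png

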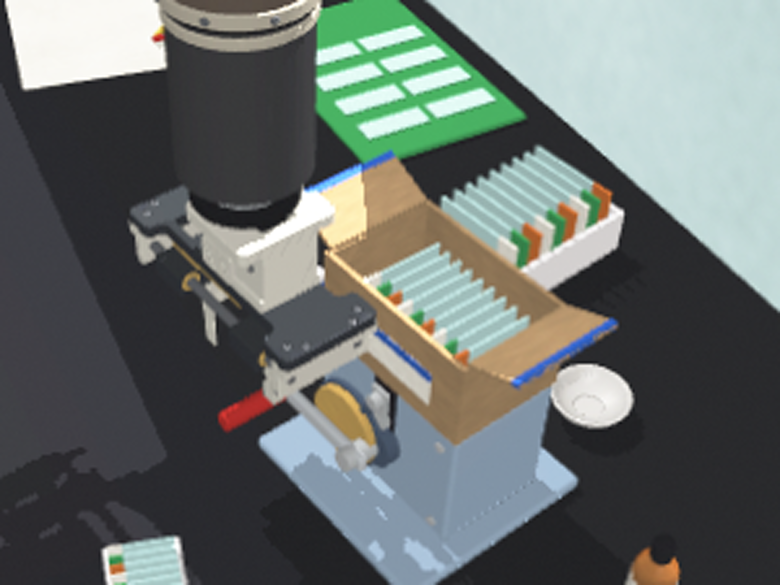

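View pics/w4.png

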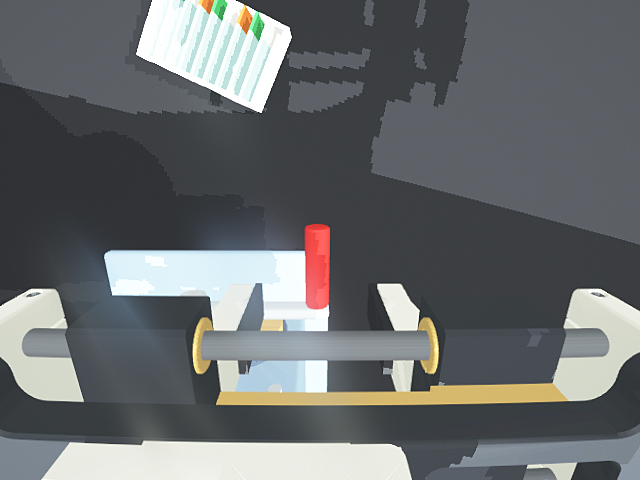

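The wrist view shows the red grip at (317,225)-(317,308), about 4 px (~2.5 mm) to +y of my model and between the open fingers. I'll shift by that and grasp.

Run:
```python
from h import *
f0=ctrl.read_ft_force()
print(ctrl.move_l(S(P,[-114,87.5,46])[0],100,max_force=15))
f1=ctrl.read_ft_force()
ctrl.command_gripper(10,15); print("gap",ctrl.read_finger_gap(),ctrl.read_time_s())
f2=ctrl.read_ft_force(); c,s=np.cos(P[2]),np.sin(P[2]); M=np.array([[c,s,0],[-s,c,0],[0,0,1]])
print(f0.round(1),f1.round(1),"stand-frame df",(M@(f2-f1)).round(1),ctrl.read_moment())
save("wrist","w5.png"); save("side","s5.png",(200,150,500,375),2.6)
```

```text
False
gap 15.44056649259462 19.0333
[ 0.1  0.4 -0.5] [-0.1  0.2 -0.4] stand-frame df [  1.6 -10.4   0.8] [-3.11066938 -1.22571948  0.02365573]
```

View pics/w5.png

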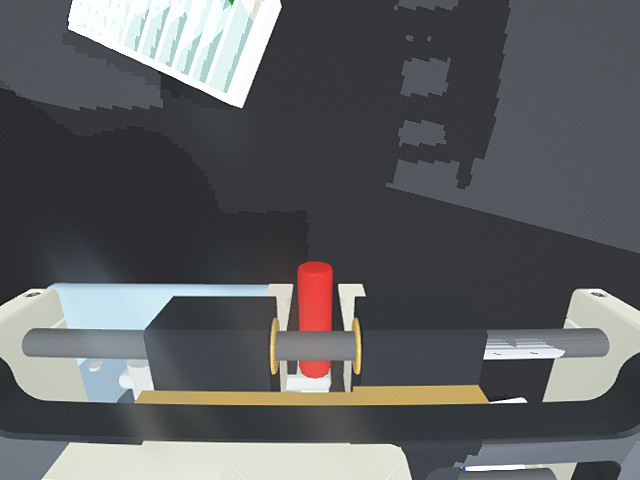

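View pics/s5.png

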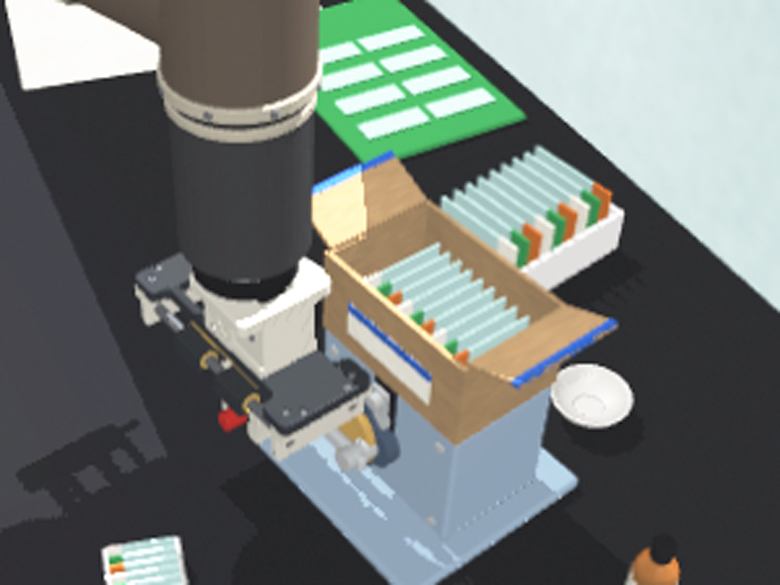

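Grasped (gap 15.4 mm). The 10 N toward the shaft says I'm slightly too far out, so I'll null the radial force.

```bash
cat >> h.py <<'E'
_c,_s=np.cos(P[2]),np.sin(P[2]); M=np.array([[_c,_s,0],[-_s,_c,0],[0,0,1]])
def sf(): return M@ctrl.read_ft_force()
def sp(): return M@(ctrl.read_eef_pos()-[P[0],P[1],0])
E
python3 - <<'E'
from h import *
print(sp().round(2),sf().round(1))
for y in (86.7,86,85.3,84.6):
    ctrl.move_l(S(P,[-114,y,46])[0],20); ctrl.wait(.1); f=sf(); print(y,sp().round(2),f.round(1),ctrl.read_finger_gap().round(2))
    if f[1]>-1.5: break
print(ctrl.read_time_s())
E
```

```text
[-113.95   86.39   46.16] [ 0.8 -8.5 -0.1]Traceback (most recent call last):
  File "<stdin>", line 4, in <module>
AttributeError: 'float' object has no attribute 'round'
```

Run:
```python
from h import *
for y in (86.7,86,85.3,84.6):
    ctrl.move_l(S(P,[-114,y,46])[0],20); ctrl.wait(.1); f=sf(); print(y,sp().round(2),f.round(1),round(ctrl.read_finger_gap(),2))
    if f[1]>-1.5: break
print(ctrl.read_time_s())
```

```text
86.7 [-113.95   86.3    46.11] [ 0.6 -6.6  0.8] 15.62
86 [-113.99   86.17   46.02] [-0.5 -0.7  1.6] 15.23
20.1833
```

Run:
```python
from h import *
ctrl.command_gripper(10,30); print(round(ctrl.read_finger_gap(),2))
for d in range(10,91,10):
    a=np.radians(d); t=[-114,1.1+85*np.cos(a),46+85*np.sin(a)]
    r=ctrl.move_l(S(P,t)[0],60,max_force=35); f=sf(); p=sp()
    print(d,r,(p-t).round(1),f.round(1),"rad",round(f[1]*np.cos(a)+f[2]*np.sin(a),1),"tan",round(-f[1]*np.sin(a)+f[2]*np.cos(a),1))
    if r: break
print(ctrl.read_time_s(),round(ctrl.read_finger_gap(),2))
save("side","s6.png",(200,150,500,375),2.6); save("wrist","w6.png"); save("scene","c6.png",(150,150,450,375),2.6)
```

```text
15.47
10 False [-0.   0.   0.3] [ 0.8  0.8 -3.2] rad 0.2 tan -3.3
20 False [-0.   0.1  0. ] [ 0.2  3.4 -3.2] rad 2.1 tan -4.1
30 False [-0.   0.2 -0.2] [-0.4  4.7 -1.4] rad 3.4 tan -3.6
40 False [-0.   0.3 -0.2] [-0.5  6.3  0.2] rad 4.9 tan -3.9
50 False [-0.   0.4 -0.2] [-2.4  7.5  3.6] rad 7.5 tan -3.4
60 False [-0.1  0.3 -0.1] [-3.2  7.   5.7] rad 8.4 tan -3.2
70 False [-0.1  0.1  0.1] [-2.9  6.   7.9] rad 9.5 tan -2.9
80 False [-0.  -0.2  0.2] [-2.9  4.4  8.4] rad 9.1 tan -2.9
90 False [-0.1 -0.5  0.2] [-3.2  2.2  7.5] rad 7.5 tan -2.2
24.0 14.81
```

View pics/s6.png

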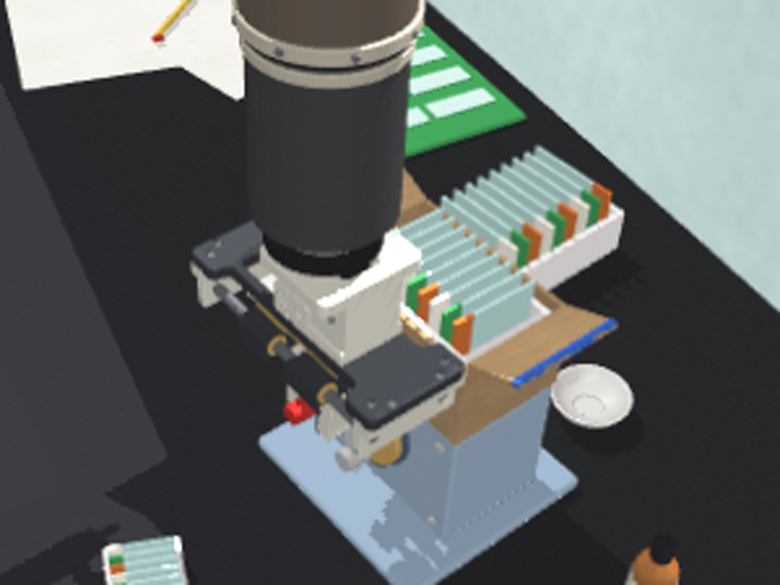

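View pics/w6.png

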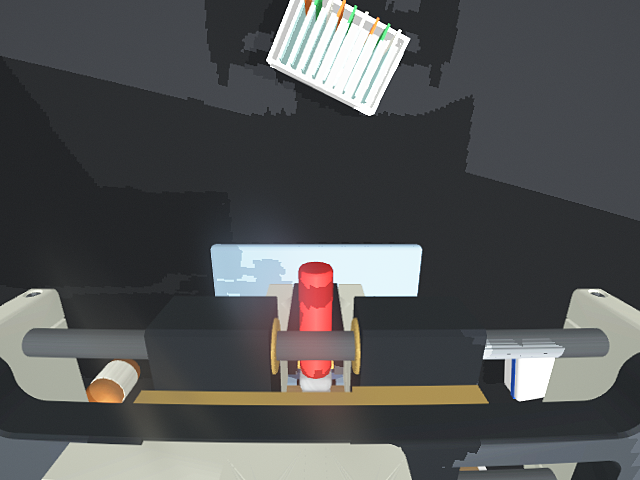

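View pics/c6.png

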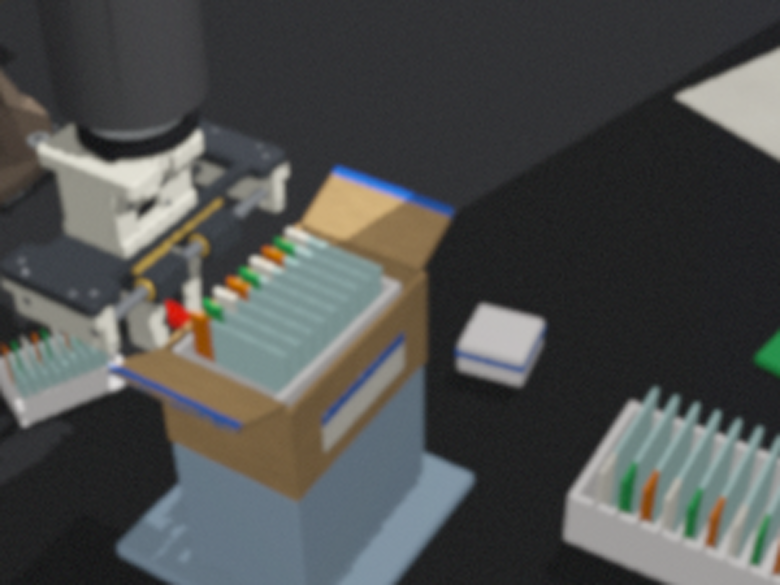

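The rack stands above the rim with both flaps open. In the wrist view the lever hub (315,383) is directly below the grip (316,300), so the lever is upright. I'll check that it holds steady, then hand in.

Run:
```python
from h import *
ctrl.wait(0.7); print(sp().round(2),sf().round(1),round(ctrl.read_finger_gap(),2),ctrl.read_time_s())
ctrl.hand_in()
```

```text
[-114.08    0.82  131.2 ] [-2.9  2.2  8.6] 15.35 24.85
the job is handed in; nothing more can be done
```

I opened both carton flaps, left then right. I then gripped the red lever grip, turned the lever to straight up, and handed the job in at 24.85 s (limit 62 s) while still holding it.

**Final state:** The last pictures show both flaps well past upright, about 2.5 rad by eye and not refitted. The rack is raised above the rim, and the cover box and dish are where they were. The bottle is not clearly in the last views, but the arm never came near it.

**Lever angle:** The gripped position put the lever within about 0.5° of vertical. The wrist picture agreed, with the hub directly below the grip. I did not measure the rack's height separately.

**Forces:** After a 0.7 s hold the grip was steady, with a gap of 15.35 mm and a wrist force of about 9 N.

**Checks that disagreed:**
- **Right flap:** One guarded move stopped early on its 15 N limit. The force read only about 3 N straight afterwards, and the next moves finished normally.
- **Lever grip position:** The wrist camera put the grip 2.5 mm further out than my fit. The contact force showed it was only about 1 mm out, so I used that.

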